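# Make up the heater kit and the wiring kit

## Robot

A 6-joint arm with a two-finger parallel gripper is mounted at the origin on a cart in front of the work surface, level with it; the furniture and walls round the work are solid. World frame = base frame: x ahead of the robot, y to its left, z up, the work surface at z = 0. Lengths are in m, angles in degrees, forces in N, time in s.
With the tool pointing down it reaches from about 0.375 to 0.9 m from the base axis. Payload 3.1 kg.
Tool frame: the origin (TCP) lies on the centre line of the jaws, within the pads' length; the fingertips stand 22 mm ahead of it and the grasp point (between the pads) lies 3 mm ahead of it; z points along the fingers, y is the line along which they close (so a half turn about z gives the same grasp; the last joint's range is limited). The gripper opens to 87 mm and grips with 3 to 60 N. Pads are 19 mm wide; open, the fingers measure 117 mm over their backs; the gripper's body (75 mm by 190 mm) begins 51 mm behind the grasp point.
Start: joints at [53.085, 30.224, 82.088, -0, 67.689, -10.227], TCP at [0.281, 0.558, 0.245] pointing down, gripper open.
Joint ranges: [-176.69, 176.69], [-43.24, 126.21], [12.49, 139.97], [-82, 262], [0, 151.66], [-163.58, 163.58]. Speed limits (degrees/s): [159.86, 159.86, 180, 180, 180, 180].

## Interface

Orientations are given as a 3x3 rotation matrix whose columns are the frame's x, y, z axes.
In Python, from rig import * gives the robot as it stands.
- The arm moves only by the shell command python3 -m jog 'ROWS'. ROWS is text: rows parted by semicolons, each of 7 numbers parted by spaces: the shift along the tool's x, y, z in mm, then the turn, a rotation vector about the tool's x, y, z in rad, then the finger opening in mm, from 0 to 87. In form: tx ty tz ax ay az fingers; .... A call has 1 to 12 rows; each row shifts and turns the commanded pose from where the row before left it, along the tool's axes as they then stand; what a row does not reach is not made up. A row lasts 1/8 s, in which the tool goes at most 62.5 mm and 10.7 degrees, less where a joint would pass 70% of its speed; a pose out of reach is approached as far as the arm can. A call with a gripper value outside its range is refused whole. The fingers move at their own pace and stop on an object; the grip force is fixed at half the most. Time passes only in rows, so rows that do not move let the fingers close. It gives the time, the measured TCP pose, the force, the opening and the grip force at its end, in the units of the state.
- read_state(): the state, without advancing time (a new reading comes with each control period).
- capture(name): name is "side" or "top" or "wrist"; returns a dict with "color" (384x512x3 uint8, red, green, blue), "camera_matrix" (3x3 intrinsics, pixels), "R" (3x3) and "t" (3): a world point X has camera coordinates R X + t. Camera axes: x right, y down, z forward; pixel columns grow to the right and rows downward; lengths in m; the calibration is good to about 2 mm. A picture is of the moment at which its call begins. There is no depth.
- hand_in(): hands the job in; it is judged then, once.
Trained networks look in the newest picture that a camera, given by its name, has taken for a name from the list of things; names that differ only in an ending like _2 or _b are one class to them, and where a whole thing is asked for, a point or a joint stands for the part that bears it (a point fixed in the world has none). Each returns a list of dicts, best first, with "conf" (0 to 1); they miss things now and then, are a little off and sometimes report something else, mostly with a low value. They report only what shows in the picture. A call takes as long as a camera call. They do not tell look-alikes from the thing itself.
- find_in(camera, target): "at" ([x, y, z] in m, in world coordinates, good to about 4 mm: the middle of the surface that is visible of it).
- trace(camera, target): "pixels" (384x512 bool, what is visible of it).
- place_of(camera, target): "at" ([x, y, z] in m, in world coordinates, good to about 4 mm: a listed point, or the origin of a listed thing).
The state is a dict: "time_s": time; "joint_positions": joint angles; "qvel": joint speeds; "tau": joint torques, N m; "position": TCP position; "tcp_rot": TCP orientation; "force": force on the tool from outside, world axes, zero at the start; "moment": the same for the moment, N m; "opening": opening from 0.0 (shut) to 1.0 (fully open); "grasp_force": force on a finger pad.
Only numpy, scipy, OpenCV 4.12 (cv2) and the standard library are available. Lean on these libraries where they do the work, as an engineer would, in place of code of your own. Each camera call takes 0.05 s, during which the arm holds its last target. There are 200 camera calls.

## Task

Make up two service kits from the stock on the bench. The red tray is the heater kit: lay the grey heater tube lengthwise in its long bay, stand the cream ceramic block on its underside in the small bay and put the yellow tape flat over the post; the blue tray is the wiring kit: lay the white connector sleeve lengthwise in its long bay and put the black tape flat over the post, leaving the small bay empty. Everything must sit right down on the tray's floor; set the brittle tube and block down without dropping them, and leave the glue bottle and the tee fitting where they stand.

Things in the scene. Friction and masses are not known exactly. Their poses are not given: they have to be found in the camera images.
- red_tray: Red heater-kit tray, 157 (x) by 155 (y) mm, 11 high, fixed, small white card on its -x edge. Origin: centre of its underside; z up, +x away from robot. Walls, dividers, floor 3 mm thick. Bay centres (x, y) in mm: long bay (43.5, 0), 64 by 149 (y); post bay (-33.5, 32.5), 84 by 84, post in its centre 24 wide, tapering to 14, top 19 above bench; small bay (-33.5, -43.5), 84 (x) by 62 (y).
- blue_tray: Blue wiring-kit tray, in all else the same as the red one: same size, bays, post and axes (origin: centre of its underside, +x roughly away from the robot, towards the long bay). A bay's floor is 3 mm above the bench and the wall tops are 8 mm above that floor. Both trays are turned up to 0.32 rad from straight.
- heater_tube_center (a point): Grey round heater tube, a cylinder 39 mm in diameter and 98 mm long, about 60 g, brittle. This point is its very centre (19.5 mm above what it lies on); its y axis runs along the tube. Starts lying on the bench, its y axis within 0.3 rad of the world's y. Grasp across its outside diameter (its ends count as closed); it can roll.
- end_block: Cream ceramic end block, 24 mm (x) by 42 mm (y) by 24 mm high, about 45 g, brittle. Origin: centre of its underside, z up. Starts lying on the bench, its y axis within 0.3 rad of the world's y. Grasp across its 24 mm width.
- yellow_tape: Yellow roll of tape lying flat, 66 mm in diameter, 18 mm high, with a 40 mm hole through its core, about 50 g. Origin: centre of its underside, on the axis of the hole. Grasp across the outside.
- black_tape: Black roll of tape lying flat, 58 mm in diameter, 18 mm high, with a 40 mm hole through its core, about 50 g. Origin: centre of its underside, on the axis of the hole. Grasp across the outside.
- sleeve: White connector sleeve with a black plug at one end, a bar 20 mm (x) by 108 mm (y) by 20 mm high that does not roll, about 30 g. Origin: centre of its underside, y along it. Starts lying on the bench, its y axis within 0.3 rad of the world's y. Grasp across its 20 mm width at the middle and keep its underside down.
- glue_bottle: Small white glue bottle with a yellow cap, standing, 21 mm in diameter, 38 mm high; not wanted in either kit. Origin: centre of its underside.
- tee_fitting: Blue push-in tee fitting with red collars, lying flat, 33 mm (x) by 44 mm (y), 14 mm high; not wanted in either kit. Origin: on its underside, about the middle.
Not all that is in view belongs to the job. Of the things shaped like the black_tape, the black one is meant.

How it is judged:
By the outcome, as a careful person would: the job done as asked, in the order asked, and still so for the second after the job is handed in, with the robot touching nothing.
It also fails if it takes over 125 s, if anything falls off the work surface, if the arm or the gripper's body presses on something with over 40 N, if the wrist force passes 120 N, or if a joint passes its speed limit or range.

## Working session

There is one attempt and no reset: what is moved stays moved. The work goes in short steps, Python scripts to look and compute and a shell command to move; the robot and the scene stay as the last step left them, time stands still between calls to the robot, and variables do not carry over. Pictures are saved under pics/ and viewed, at most 14 in all, crops included, and the job is handed in when it is done.

```bash
ls; mkdir -p pics; cat > h.py <<'E'
from rig import *
import numpy as np, cv2
def save(cam,fn):
    c=capture(cam); cv2.imwrite('pics/'+fn,cv2.cvtColor(c['color'],cv2.COLOR_RGB2BGR)); return c
def ray(c,px,z):
    K=c['camera_matrix'];R=np.array(c['R']);t=np.array(c['t'])
    d=R.T@np.linalg.inv(K)@np.array([px[0],px[1],1.]); o=-R.T@t
    return o+d*(z-o[2])/d[2]
E
python3 - <<'E'
from h import *
s=read_state();print(s['time_s'],s['position'],np.round(s['tcp_rot'],3))
for cam in ('top','side'):
    c=save(cam,cam+'1.png')
    print(cam,(-np.array(c['R']).T@c['t']).round(3))
    for n in "red_tray blue_tray heater_tube_center end_block yellow_tape black_tape sleeve glue_bottle tee_fitting".split():
        print(n,[(np.round(d['at'],3).tolist(),round(d['conf'],2)) for d in place_of(cam,n)[:3]])
E
```

```text
pics
0.0 [0.28028534 0.55786159 0.24359268] [[-0.893  0.449 -0.001]
 [ 0.449  0.893 -0.002]
 [ 0.    -0.002 -1.   ]]
top [ 0.428 -0.132  1.197]
red_tray [([0.514, 0.327, 0.002], 0.87)]
blue_tray [([0.492, 0.063, -0.003], 0.77)]
heater_tube_center []
end_block []
yellow_tape [([0.633, -0.312, -0.0], 0.67), ([0.425, -0.128, -0.001], 0.54)]
black_tape [([0.386, -0.559, -0.001], 0.74), ([0.423, -0.128, -0.0], 0.62), ([0.636, -0.412, -0.004], 0.6)]
sleeve [([0.431, -0.387, -0.002], 0.74), ([0.546, -0.25, 0.002], 0.33)]
glue_bottle [([0.544, -0.248, 0.002], 0.54)]
tee_fitting [([0.42, -0.257, 0.002], 0.46)]
side [ 0.315 -1.508  0.948]
red_tray [([0.516, 0.331, 0.003], 0.9)]
blue_tray [([0.491, 0.062, -0.0], 0.61)]
heater_tube_center [([0.537, -0.403, 0.016], 0.76), ([0.516, 0.326, 0.003], 0.5), ([0.422, -0.126, -0.001], 0.23)]
end_block [([0.548, -0.121, 0.0], 0.5)]
yellow_tape [([0.632, -0.312, 0.0], 0.7)]
black_tape [([0.428, -0.13, 0.0], 0.55), ([0.636, -0.41, -0.0], 0.51), ([0.391, -0.56, -0.005], 0.51)]
sleeve [([0.432, -0.388, -0.002], 0.58)]
glue_bottle [([0.54, -0.254, 0.0], 0.61)]
tee_fitting [([0.426, -0.253, 0.001], 0.52)]
```

View pics/top1.png

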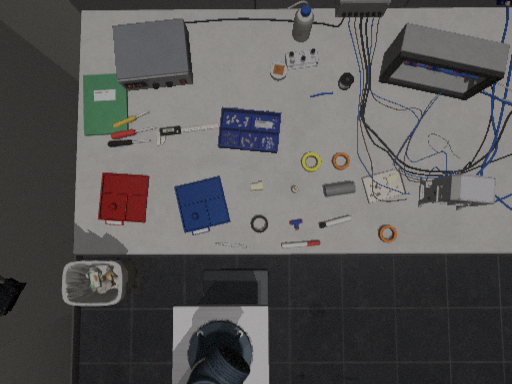

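View pics/side1.png

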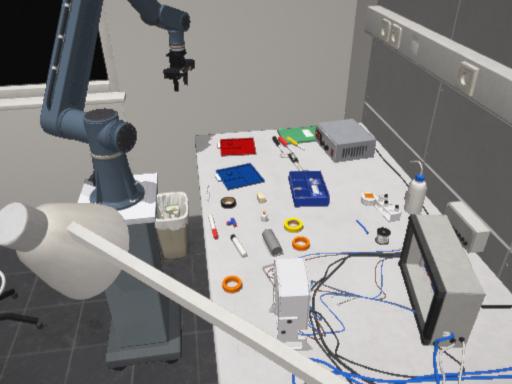

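Top picture: red tray (124,198), blue tray (203,205), black tape (260,224), yellow tape (311,161), orange decoy tapes (341,160) and (388,233). Tube is at (339,188), sleeve at (335,221), block (257,185), glue bottle (295,188), tee (296,224); a red marker pen lies at (300,243). The side view agrees.

```bash
cat >> h.py <<'E'
def rect(cam,n,z,c=None):
    "footprint of traced things projected on height z: centre, long-axis angle from world x, sizes"
    c=c or capture(cam); out=[]
    for d in trace(cam,n)[:3]:
        v,u=np.nonzero(d['pixels'])
        P=np.array([ray(c,p,z)[:2] for p in zip(u,v)])*1000
        (cx,cy),(w,h),a=cv2.minAreaRect(P.astype(np.float32))
        q=np.cov(P.T); pa=np.degrees(np.arctan2(*np.linalg.eigh(q)[1][::-1,1]))
        out.append((round(d['conf'],2),[round(float(x),1) for x in (cx,cy,w,h,a)],'pca',round(float(pa),1),P.mean(0).round(1).tolist()))
    return out
E
python3 - <<'E'
from h import *
for cam in('top','side'):
    c=capture(cam)
    for n,z in(("red_tray",.011),("blue_tray",.011),("heater_tube_center",.0195),("sleeve",.015),("end_block",.02)):
        print(cam,n,*rect(cam,n,z,c),sep='\n  ')
E
```

```text
top
  red_tray
  (0.55, [510.0, 325.9, 163.9, 174.8, 84.8], 'pca', 156.1, [513.9, 326.9])
top
  blue_tray
  (0.58, [486.0, 59.8, 176.0, 162.2, 14.1], 'pca', -170.0, [488.3, 61.1])
top
  heater_tube_center
  (0.81, [540.6, -403.7, 45.5, 109.8, 6.8], 'pca', 97.2, [540.5, -404.4])
top
  sleeve
  (0.51, [430.5, -385.5, 20.1, 108.4, 14.6], 'pca', 104.3, [430.6, -385.8])
top
  end_block
  (0.19, [427.5, -257.4, 11.7, 16.5, 44.6], 'pca', 142.9, [426.5, -257.5])
side
  red_tray
  (0.97, [508.0, 318.9, 176.2, 169.3, 85.1], 'pca', 100.5, [510.6, 316.1])
side
  blue_tray
  (0.62, [481.5, 51.9, 178.6, 185.9, 11.5], 'pca', 109.2, [486.7, 50.0])
side
  heater_tube_center
  (0.76, [536.1, -399.1, 45.2, 139.6, 7.5], 'pca', 96.9, [537.4, -399.5])
side
  sleeve
  (0.66, [426.0, -391.9, 19.1, 120.1, 13.5], 'pca', 103.9, [427.1, -392.6])
side
  end_block
```

```bash
python3 -m jog '0 0 0 0 0 0.18 87; 0 0 0 0 0 0.18 87; 0 0 0 0 0 0.18 87; 0 0 0 0 0 0.18 87; 0 0 0 0 0 0.18 87; 0 0 0 0 0 0.18 87; 0 0 0 0 0 0.023 87;0 0 0 0 0 0 87'
```

```text
time_s: 2.6
position: [0.2806, 0.5584, 0.2445]
tcp_rot: [[-0.004, 1.0, -0.0], [1.0, 0.004, -0.0], [-0.0, -0.0, -1.0]]
force: [0.1, 0.2, -0.2]
opening: 1.003
grasp_force: 0.0
```

```bash
python3 -m jog '-55 25 0 0 0 0 87;-55 25 0 0 0 0 87;-55 25 0 0 0 0 87;-55 25 0 0 0 0 87;-55 20 0 0 0 0 87;-55 20 0 0 0 0 87;-55 20 0 0 0 0 87;-55 15 0 0 0 0 87;-55 10 0 0 0 0 87;-55 10 0 0 0 0 87;-55 10 0 0 0 0 87;-55 10 0 0 0 0 87'; python3 -m jog '-50 10 0 0 0 -0.12 87;-50 10 0 0 0 0 87;-50 10 0 0 0 0 87;-50 0 0 0 0 0 87; -50 0 0 0 0 0 87;0 0 0 0 0 0 87;0 0 0 0 0 0 87'
python3 - <<'E'
from h import *
s=read_state();print(s['time_s'],s['position'],np.round(s['tcp_rot'],3).tolist())
c=save('wrist','w1.png')
for n,z in(("heater_tube_center",.0195),("sleeve",.01),("end_block",.024),("yellow_tape",.018)):
    print(n,*rect('wrist',n,z,c),sep='\n  ')
    print('  P',[(np.round(d['at'],3).tolist(),round(d['conf'],2)) for d in place_of('wrist',n)[:3]])
E
```

```text
time_s: 4.1
position: [0.4973, -0.1031, 0.2448]
tcp_rot: [[-0.004, 1.0, 0.001], [1.0, 0.004, -0.0], [-0.0, 0.001, -1.0]]
force: [1.7, 0.7, -0.4]
opening: 0.995
grasp_force: 0.0
time_s: 4.97
position: [0.5508, -0.3466, 0.2441]
tcp_rot: [[-0.122, 0.992, -0.001], [0.992, 0.122, 0.001], [0.002, -0.001, -1.0]]
force: [0.2, 0.6, -0.6]
opening: 0.998
grasp_force: 0.0
4.975 [ 0.55082786 -0.34663117  0.2441257 ] [[-0.122, 0.992, -0.001], [0.992, 0.122, 0.001], [0.002, -0.001, -1.0]]
heater_tube_center
  P [([0.539, -0.4, 0.022], 0.96)]
sleeve
  (0.56, [429.1, -385.0, 23.8, 109.8, 14.1], 'pca', 104.3, [429.0, -383.0])
  P [([0.432, -0.387, 0.002], 0.71)]
end_block
  P [([0.632, -0.304, -0.003], 0.63)]
yellow_tape
  (0.62, [631.4, -307.4, 64.8, 66.4, 52.9], 'pca', 152.8, [631.4, -306.3])
  P [([0.631, -0.304, -0.001], 0.59)]
```

View pics/w1.png

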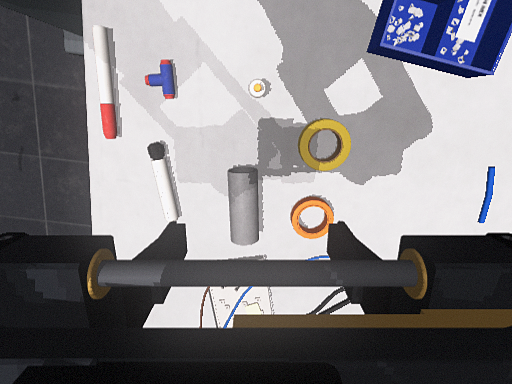

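The wrist view shows the tube at (243,205), nearly aligned with the tool, with the orange decoy tape at (312,217), the yellow tape at (325,145) and the sleeve at (162,182). I'll go down on the tube now.

```bash
python3 -m jog '-27 -9 0 0 0 0 62;-27 -9 0 0 0 0 62;0 0 45 0 0 0 62;0 0 45 0 0 0 62;0 0 45 0 0 0 62;0 0 35 0 0 0 62;0 0 25 0 0 0 62;0 0 10 0 0 0 62;0 0 8 0 0 0 62;0 0 0 0 0 0 62;0 0 0 0 0 0 62'; python3 -m jog '0 0 0 0 0 0 50;0 0 0 0 0 0 42;0 0 0 0 0 0 36;0 0 0 0 0 0 30;0 0 0 0 0 0 30;0 0 0 0 0 0 30;0 0 0 0 0 0 30'
```

```text
time_s: 6.8
position: [0.5405, -0.4037, 0.0327]
tcp_rot: [[-0.122, 0.993, 0.001], [0.993, 0.122, -0.002], [-0.002, 0.001, -1.0]]
force: [-0.3, 0.0, 0.0]
opening: 0.716
grasp_force: 0.0
time_s: 7.68
position: [0.5401, -0.403, 0.0318]
tcp_rot: [[-0.122, 0.993, 0.0], [0.993, 0.122, -0.0], [-0.0, 0.0, -1.0]]
force: [-0.1, 0.6, 1.5]
opening: 0.439
grasp_force: 29.9
```

```bash
python3 -m jog '0 0 -10 0 0 0 30;0 0 -30 0 0 0 30;0 0 -40 0 0 0 30;0 0 -40 0 0 0.1 30;0 0 -40 0 0 0.11 30;25 -4 0 0 0 0 30;45 -6 0 0 0 0 30;55 -7 0 0 0 0 30;55 -7 0 0 0 0 30;55 -7 0 0 0 0 30;55 -7 0 0 0 0 30;55 -7 0 0 0 0 30'; python3 -m jog '55 -7 0 0 0 0 30;55 -7 0 0 0 0 30;50 -6 0 0 0 0 30;35 -4 0 0 0 0 30;10 0 0 0 0 0 30;0 0 0 0 0 0 30;0 0 0 0 0 0 30'
python3 - <<'E'
from h import *
c=save('wrist','w2.png')
for n,z in(("red_tray",.011),("blue_tray",.011)):
    print(n,*rect('wrist',n,z,c),sep='\n  ')
    print('  P',[(np.round(d['at'],3).tolist(),round(d['conf'],2)) for d in place_of('wrist',n)[:3]])
E
```

```text
time_s: 9.18
position: [0.5253, -0.0538, 0.192]
tcp_rot: [[0.088, 0.996, 0.001], [0.996, -0.088, -0.0], [-0.0, 0.001, -1.0]]
force: [0.6, 0.1, -0.5]
opening: 0.443
grasp_force: 29.9
time_s: 10.05
position: [0.5198, 0.1497, 0.1916]
tcp_rot: [[0.089, 0.996, 0.0], [0.996, -0.089, -0.0], [-0.0, 0.0, -1.0]]
force: [0.0, -0.7, -1.4]
opening: 0.439
grasp_force: 29.9
red_tray
  (0.72, [506.7, 287.8, 76.3, 174.7, 84.9], 'pca', 174.9, [511.9, 289.7])
  P []
blue_tray
  (0.91, [487.8, 71.3, 166.5, 159.9, 20.6], 'pca', 100.0, [444.0, 96.2])
  P []
```

View pics/w2.png

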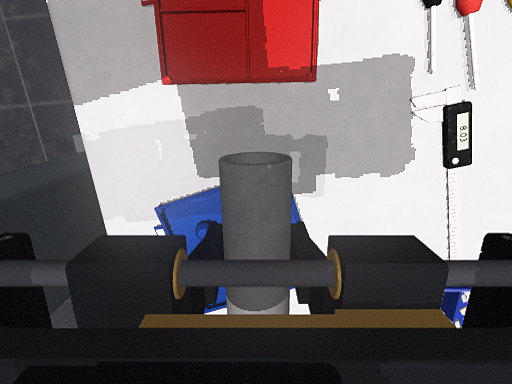

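Red tray's near edge runs from corner (163,83) to (317,81), with the divider at (249,81); the tube hangs straight in the jaws.

```bash
python3 - <<'E'
from h import *
c=capture('wrist')
a,b,d=[ray(c,p,.011)[:2]*1000 for p in((163,82.5),(317,80.5),(249,81))]
print(a,b,d,np.linalg.norm(b-a)); th=np.arctan2(*(b-a)[::-1]);print(np.degrees(th))
R=np.array([[np.cos(th),-np.sin(th)],[np.sin(th),np.cos(th)]])
o=(a+b)/2+R@[0,77.5]
print('origin',o,'long',o+R@[43.5,0],'small',o+R@[-33.5,-43.5],'post',o+R@[-33.5,32.5])
print('div local x',(R.T@(d-o)))
E
```

```text
[431.67633428 258.15637778] [591.29175997 245.78211663] [520.9339144 251.6111953] 160.0943673465396
-4.433015416748598
origin [517.47429685 329.23739658] long [560.84416134 325.87512738] small [480.71224695 288.45686584] post [486.58655635 364.22950265]
div local x [  9.44927196 -77.12656701]
```

```bash
python3 -m jog '40 6 0 0 0 0 30;50 6 0 0 0 0 30;50 6 0 0 0 0 30;38 6 0 0 0 0 30;0 0 40 0 0 0 30;0 0 45 0 0 0 30;0 0 35 0 0 0 30;0 0 20 0 0 0 30;0 0 8 0 0 0 30;0 0 2 0 0 0 30;0 0 0 0 0 0 30;0 0 0 0 0 0 30'; python3 -m jog '0 0 1.5 0 0 0 30;0 0 1.5 0 0 0 30;0 0 1.5 0 0 0 30;0 0 1 0 0 0 30;0 0 0 0 0 0 30;0 0 0 0 0 0 30'
```

```text
time_s: 11.85
position: [0.5599, 0.3264, 0.0428]
tcp_rot: [[0.088, 0.996, 0.002], [0.996, -0.088, 0.001], [0.001, 0.002, -1.0]]
force: [-0.1, -0.0, -0.9]
opening: 0.442
grasp_force: 29.9
time_s: 12.6
position: [0.5591, 0.3261, 0.036]
tcp_rot: [[0.088, 0.996, -0.0], [0.996, -0.088, 0.0], [-0.0, -0.0, -1.0]]
force: [-0.3, -0.5, -0.3]
opening: 0.444
grasp_force: 29.9
```

```bash
python3 -m jog '0 0 0.7 0 0 0 30;0 0 0 0 0 0 30;0 0 0 0 0 0 30'|grep -E 'pos|force'; python3 -m jog '0 0 0.6 0 0 0 30;0 0 0 0 0 0 30;0 0 0 0 0 0 30'|grep -E 'pos|force'
```

```text
position: [0.5591, 0.3261, 0.0354]
force: [0.0, 0.9, 0.1]
grasp_force: 29.9
position: [0.5591, 0.3261, 0.0347]
force: [-0.8, -0.3, 0.2]
grasp_force: 29.9
```

```bash
python3 -m jog '0 0 0.6 0 0 0 30;0 0 0 0 0 0 30;0 0 0 0 0 0 30'|grep -E 'pos|force'; python3 -m jog '0 0 0.6 0 0 0 30;0 0 0 0 0 0 30;0 0 0 0 0 0 30'|grep -E 'pos|force'
```

```text
position: [0.5592, 0.3261, 0.0347]
force: [-1.4, -1.5, 5.0]
grasp_force: 29.9
position: [0.5592, 0.3262, 0.0347]
force: [-2.8, -1.1, 8.2]
grasp_force: 29.9
```

```bash
python3 -m jog '0 0 0 0 0 0 40;0 0 0 0 0 0 43;0 0 0 0 0 0 46;0 0 0 0 0 0 50;0 0 0 0 0 0 54;0 0 -4 0 0 0 54;0 0 -15 0 0 0 54;0 0 -40 0 0 0 54;0 0 -50 0 0 0 54;0 0 -50 0 0 0 54;0 0 0 0 0 0 87;0 0 0 0 0 0 87'
python3 - <<'E'
from h import *
c=save('wrist','w3.png')
c=capture('top')
print(rect('top','heater_tube_center',.022,c),place_of('top','end_block')[:2])
# cream pixels near block for angle
t=c['color'];cv2.imwrite('pics/blk.png',cv2.resize(cv2.cvtColor(t[170:205,240:275],cv2.COLOR_RGB2BGR),None,fx=10,fy=10,interpolation=0))
E
```

```text
time_s: 15.6
position: [0.5588, 0.326, 0.1931]
tcp_rot: [[0.088, 0.996, 0.0], [0.996, -0.088, 0.0], [0.0, 0.0, -1.0]]
force: [-0.0, -0.0, -0.7]
opening: 0.764
grasp_force: 0.0
[(0.71, [560.4, 328.0, 108.8, 39.3, 86.1], 'pca', 85.4, [560.8, 328.4])] [{'at': [0.5499, -0.1184, -0.0024], 'conf': 0.65}]
```

View pics/w3.png

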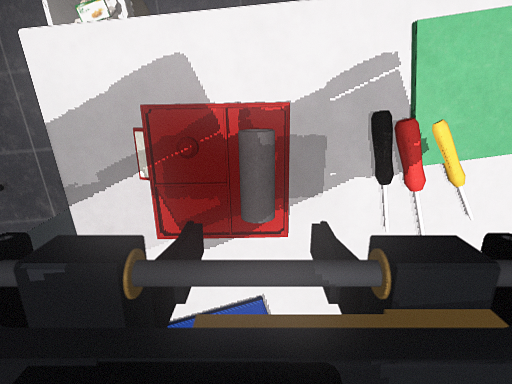

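Tube lies in the long bay at (257,175), centred. Tray corners are at (141,106), (290,102), (288,237) and (157,238), and the post is at (187,147). Next is the block.

```bash
python3 - <<'E'
from h import *
c=capture('wrist')
P=[ray(c,p,.011)[:2]*1000 for p in((141,105),(291,101.5),(289,237.5),(157,238.5))]
L=np.array([(-78.5,77.5),(78.5,77.5),(78.5,-77.5),(-78.5,-77.5)])
o=np.mean(P,0);q=P-o;th=np.arctan2((L[:,0]*q[:,1]-L[:,1]*q[:,0]).sum(),(L*q).sum())
print(o,np.degrees(th),np.linalg.norm(q,axis=1)); print('post top',ray(c,(187,146),.019))
E
python3 -m jog '-30 0 0 0 0 -0.088 87;-60 -1 0 0 0 0 87;-60 -1 0 0 0 0 87;-60 -2 0 0 0 0 87;-60 -1 0 0 0 0 87;-60 -2 0 0 0 0 87;-60 -2 0 0 0 0 87;-50 -1 0 0 0 0 87;-36 0 0 0 0 0 87;-10 0 0 0 0 0 87;0 0 0 0 0 0 87;0 0 0 0 0 0 87'
python3 - <<'E'
from h import *
c=save('wrist','w4.png')
print(*rect('wrist','end_block',.024,c));print([(d['at'],d['conf']) for d in place_of('wrist','end_block')])
E
```

```text
[515.80364695 329.87274197] -4.17938243344351 [111.27914721 112.19097511 112.51003152 112.05155346]
post top [0.48612244 0.36703122 0.019     ]
time_s: 17.35
position: [0.5462, -0.1581, 0.1922]
tcp_rot: [[-0.001, 1.0, -0.001], [1.0, 0.001, 0.001], [0.001, -0.001, -1.0]]
force: [0.2, -0.4, 0.3]
opening: 1.001
grasp_force: 0.0
(0.82, [550.8, -120.3, 23.8, 43.0, 4.1], 'pca', 99.4, [549.7, -121.2])
[([0.5502, -0.1193, 0.0021], 0.75)]
```

View pics/w4.png

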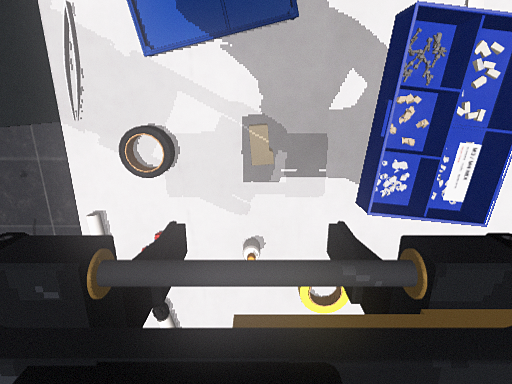

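Block sits at (260,145), slightly turned, with nothing near it. The glue bottle is at (252,245) and the black tape at (147,151).

```bash
python3 -m jog '38 4 0 0 0 0 50;0 0 20 0 0 -0.085 50;0 0 45 0 0 0 50;0 0 45 0 0 0 50;0 0 32 0 0 0 50;0 0 15 0 0 0 50;0 0 5 0 0 0 50;0 0 0 0 0 0 50;0 0 0 0 0 0 40;0 0 0 0 0 0 32;0 0 0 0 0 0 26;0 0 0 0 0 0 18'; python3 -m jog '0 0 0 0 0 0 15;0 0 0 0 0 0 15;0 0 0 0 0 0 15;0 0 0 0 0 0 15'
```

```text
time_s: 19.0
position: [0.5506, -0.1218, 0.0308]
tcp_rot: [[-0.085, 0.996, 0.0], [0.996, 0.085, -0.0], [-0.0, 0.0, -1.0]]
force: [-0.4, 0.6, 1.7]
opening: 0.276
grasp_force: 30.0
time_s: 19.5
position: [0.5506, -0.1218, 0.0308]
tcp_rot: [[-0.085, 0.996, 0.0], [0.996, 0.085, -0.0], [-0.0, 0.0, -1.0]]
force: [-0.9, 0.3, 4.2]
opening: 0.273
grasp_force: 30.0
```

```bash
python3 -m jog '0 0 -10 0 0 0 15;0 0 -30 0 0 0 15;0 0 -40 0 0 0 15;0 0 -40 0 0 0.08 15;0 0 -40 0 0 0.084 15;30 -8 0 0 0 0 15;52 -13 0 0 0 0 15;55 -14 0 0 0 0 15;55 -14 0 0 0 0 15;55 -14 0 0 0 0 15;55 -14 0 0 0 0 15;50 -13 0 0 0 0 15'; python3 -m jog '40 -10 0 0 0 0 15;10 -3 0 0 0 0 15;0 0 0 0 0 0 15;0 0 40 0 0 0 15;0 0 45 0 0 0 15;0 0 35 0 0 0 15;0 0 20 0 0 0 15;0 0 8 0 0 0 15;0 0 3 0 0 0 15;0 0 0 0 0 0 15;0 0 0 0 0 0 15'
```

```text
time_s: 21.0
position: [0.4877, 0.2381, 0.1907]
tcp_rot: [[0.078, 0.997, -0.0], [0.997, -0.078, -0.0], [-0.0, -0.0, -1.0]]
force: [0.4, -0.3, -0.7]
opening: 0.269
grasp_force: 30.0
time_s: 22.38
position: [0.4801, 0.2873, 0.0405]
tcp_rot: [[0.079, 0.997, 0.002], [0.997, -0.079, 0.001], [0.001, 0.002, -1.0]]
force: [-0.1, -0.3, -0.3]
opening: 0.274
grasp_force: 30.0
```

```bash
python3 -m jog '0 0 1.5 0 0 0 15;0 0 1.5 0 0 0 15;0 0 1.2 0 0 0 15;0 0 1 0 0 0 15;0 0 0 0 0 0 15;0 0 0 0 0 0 15'|grep -E 'pos|force'; python3 -m jog '0 0 0.8 0 0 0 15;0 0 0 0 0 0 15;0 0 0 0 0 0 15'|grep -E 'pos|force';python3 -m jog '0 0 0.7 0 0 0 15;0 0 0 0 0 0 15;0 0 0 0 0 0 15'|grep -E 'pos|force'
```

```text
position: [0.4795, 0.2871, 0.0343]
force: [-0.4, 0.4, -0.3]
grasp_force: 30.0
position: [0.4796, 0.2871, 0.0338]
force: [-0.1, -0.9, 3.2]
grasp_force: 30.0
position: [0.4797, 0.2872, 0.0338]
force: [-1.8, 0.1, 8.0]
grasp_force: 30.0
```

```bash
python3 -m jog '0 0 0 0 0 0 28;0 0 0 0 0 0 34;0 0 0 0 0 0 40;0 0 0 0 0 0 44;0 0 -4 0 0 0 44;0 0 -15 0 0 0 44;0 0 -40 0 0 0 44;0 0 -50 0 0 0 44;0 0 -50 0 0 0 44;-30 10 0 0 0 0 87;-50 16 0 0 0 0 87;-55 18 0 0 0 0 87'; python3 -m jog '-55 18 0 0 0 0 87;-55 18 0 0 0 0 87;-55 18 0 0 0 0 87;-55 18 0 0 0 0 87;-55 18 0 0 0 0 87;-55 18 0 0 0 0 87;-55 18 0 0 0 0 87;-50 17 0 0 0 0 87;-30 10 0 0 0 0 87;-8 3 0 0 0 0 87;0 0 0 0 0 0 87;0 0 0 0 0 0 87'
python3 - <<'E'
from h import *
c=save('wrist','w5.png')
print(*rect('wrist','yellow_tape',.018,c));print([(d['at'],d['conf']) for d in place_of('wrist','yellow_tape')])
E
```

```text
time_s: 25.38
position: [0.513, 0.1483, 0.1934]
tcp_rot: [[0.077, 0.997, 0.002], [0.997, -0.077, 0.0], [0.0, 0.002, -1.0]]
force: [0.7, -0.9, 0.2]
opening: 0.761
grasp_force: 0.0
time_s: 26.88
position: [0.6307, -0.3328, 0.1921]
tcp_rot: [[0.077, 0.997, -0.001], [0.997, -0.077, 0.001], [0.001, -0.001, -1.0]]
force: [-0.2, 1.0, -0.1]
opening: 1.002
grasp_force: 0.0
(0.6, [633.0, -307.0, 64.9, 63.7, 85.6], 'pca', 94.5, [632.4, -307.2])
[([0.6306, -0.3072, -0.0024], 0.89)]
```

View pics/w5.png

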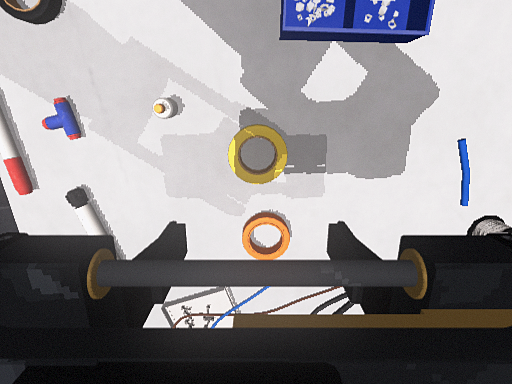

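Yellow tape at (257,154), clear on both sides in the closing direction. The orange one below it at (267,235) stays.

```bash
python3 -m jog '25 0 0 0 0 0 87;0 0 40 0 0 0 87;0 0 50 0 0 0 87;0 0 42 0 0 0 87;0 0 20 0 0 0 87;0 0 8 0 0 0 87;0 0 1 0 0 0 80;0 0 0 0 0 0 74;0 0 0 0 0 0 68;0 0 0 0 0 0 62;0 0 0 0 0 0 58;0 0 0 0 0 0 55'; python3 -m jog '0 0 0 0 0 0 55;0 0 0 0 0 0 55;0 0 -5 0 0 0 55;0 0 -15 0 0 0 55;0 0 -20 0 0 0 55;0 0 0 0 0 0 55'
```

```text
time_s: 28.52
position: [0.6332, -0.3102, 0.0318]
tcp_rot: [[0.079, 0.997, 0.001], [0.997, -0.079, -0.001], [-0.001, 0.001, -1.0]]
force: [-1.1, 1.1, 6.2]
opening: 0.747
grasp_force: 30.0
time_s: 29.28
position: [0.6346, -0.311, 0.0739]
tcp_rot: [[0.079, 0.997, 0.005], [0.997, -0.079, -0.003], [-0.003, 0.005, -1.0]]
force: [0.2, -0.7, -0.9]
opening: 0.739
grasp_force: 30.0
```

```bash
python3 -m jog '0 0 -40 0 0 0 55;0 0 -50 0 0 0 55;20 -6 -30 0 0 0 55;45 -14 0 0 0 0 55;55 -17 0 0 0 0 55;55 -17 0 0 0 0 55;55 -17 0 0 0 0 55;55 -17 0 0 0 0 55;55 -17 0 0 0 0 55;55 -17 0 0 0 0 55;55 -17 0 0 0 0 55;55 -17 0 0 0 0 55'; python3 -m jog '55 -17 0 0 0 0 55;50 -15 0 0 0 0 55;35 -9 0 0 0 0 55;14 -3 0 0 0 0 55;0 0 0 0 0 0 55;0 0 0 0 0 0 55;0 0 40 0 0 0 55;0 0 45 0 0 0 55;0 0 30 0 0 0 55;0 0 5 0 0 0 55;0 0 0 0 0 0 55;0 0 0 0 0 0 55'
```

```text
time_s: 30.78
position: [0.5167, 0.2076, 0.1911]
tcp_rot: [[0.079, 0.997, 0.001], [0.997, -0.079, 0.0], [0.0, 0.001, -1.0]]
force: [0.6, 0.3, -0.6]
opening: 0.741
grasp_force: 30.0
time_s: 32.28
position: [0.4868, 0.3631, 0.0725]
tcp_rot: [[0.079, 0.997, 0.003], [0.997, -0.079, 0.001], [0.002, 0.003, -1.0]]
force: [1.0, 0.6, -0.3]
opening: 0.744
grasp_force: 30.0
```

```bash
python3 -m jog '0 -1 15 0 0 0 55;0 0 12 0 0 0 55;0 0 5 0 0 0 55;0 0 1.5 0 0 0 55;0 0 0 0 0 0 55;0 0 1.5 0 0 0 55;0 0 1 0 0 0 55;0 0 0 0 0 0 55;0 0 0 0 0 0 55'|grep -E 'pos|force'; python3 -m jog '0 0 1 0 0 0 55;0 0 0.8 0 0 0 55;0 0 0 0 0 0 55;0 0 0 0 0 0 55'|grep -E 'pos|force'
```

```text
position: [0.4846, 0.363, 0.0349]
force: [0.2, -0.7, -1.0]
grasp_force: 30.0
position: [0.4846, 0.363, 0.0347]
force: [-2.7, -1.3, 9.6]
grasp_force: 30.0
```

```bash
python3 -m jog '0 0 0 0 0 0 70;0 0 0 0 0 0 74;0 0 0 0 0 0 74;0 0 -4 0 0 0 74;0 0 -15 0 0 0 74;0 0 -40 0 0 0 74;-10 0 -50 0 0 0 74;-30 0 -50 0 0 0 74;-30 0 0 0 0 0 74;0 0 0 0 0 0 74;0 0 0 0 0 0 74'|grep -E 'time|pos|open'
python3 - <<'E'
from h import *
c=save('wrist','w6.png')
E
```

```text
time_s: 35.28
position: [0.4789, 0.2936, 0.1923]
opening: 0.846
```

View pics/w6.png

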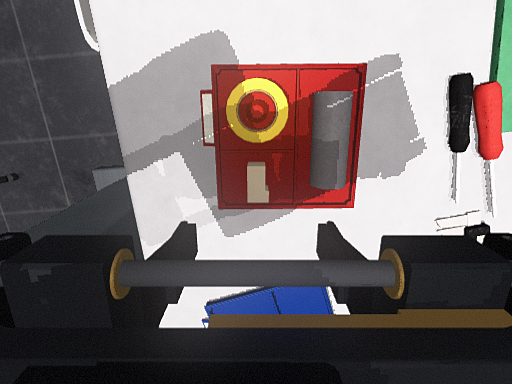

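Red kit is complete: tape over the post (258,110), block in the small bay (258,183), tube in the long bay (330,140). Next, the sleeve.

```bash
python3 -m jog '0 0 0 0 0 -0.16 60;-20 -6 0 0 0 -0.163 60;-45 -15 0 0 0 0 60;-55 -18 0 0 0 0 60;-55 -18 0 0 0 0 60;-55 -18 0 0 0 0 60;-55 -18 0 0 0 0 60;-55 -18 0 0 0 0 60;-55 -18 0 0 0 0 60;-55 -18 0 0 0 0 60;-55 -18 0 0 0 0 60;-55 -18 0 0 0 0 60'|grep pos; python3 -m jog '-55 -18 0 0 0 0 60;-50 -14 0 0 0 0 60;-36 -9 0 0 0 0 60;-10 -3 0 0 0 0 60;0 0 0 0 0 0 60;0 0 0 0 0 0 60'
python3 - <<'E'
from h import *
c=save('wrist','w7.png')
print(*rect('wrist','sleeve',.02,c));print([(d['at'],d['conf']) for d in place_of('wrist','sleeve')])
E
```

```text
position: [0.4338, -0.2955, 0.1915]
time_s: 37.58
position: [0.4274, -0.4489, 0.1916]
tcp_rot: [[-0.243, 0.97, -0.001], [0.97, 0.243, 0.002], [0.002, -0.0, -1.0]]
force: [-1.2, -0.1, 0.4]
opening: 0.69
grasp_force: 0.0
(0.77, [428.7, -384.6, 18.2, 106.1, 14.5], 'pca', 104.7, [427.9, -381.9])
[([0.4314, -0.3856, 0.0027], 0.7)]
```

View pics/w7.png

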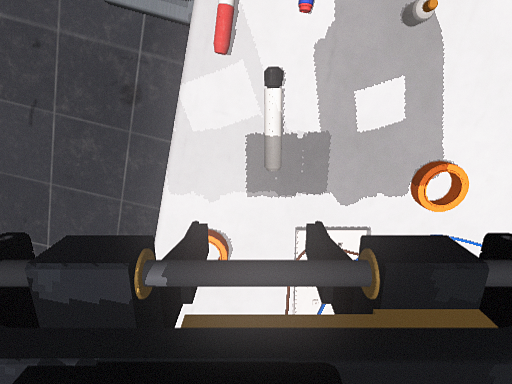

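Sleeve runs from (273,70) to (273,170), aligned with the tool; the pen at (225,25) and the orange tapes are clear.

```bash
python3 -m jog '30 9 0 0 0 0 50;30 9 0 0 0 0 50;0 0 40 0 0 0 50;0 0 50 0 0 0 50;0 0 42 0 0 0 50;0 0 20 0 0 0 50;0 0 8 0 0 0 50;0 0 2 0 0 0 50;0 0 0 0 0 0 40;0 0 0 0 0 0 32;0 0 0 0 0 0 24;0 0 0 0 0 0 16'; python3 -m jog '0 0 0 0 0 0 10;0 0 0 0 0 0 10;0 0 0 0 0 0 10'
```

```text
time_s: 39.22
position: [0.4302, -0.3888, 0.0304]
tcp_rot: [[-0.242, 0.97, 0.0], [0.97, 0.242, -0.0], [-0.001, 0.0, -1.0]]
force: [-0.1, 0.0, 0.7]
opening: 0.25
grasp_force: 0.0
time_s: 39.6
position: [0.4302, -0.3887, 0.0303]
tcp_rot: [[-0.242, 0.97, 0.0], [0.97, 0.242, -0.0], [-0.0, 0.0, -1.0]]
force: [-1.0, 0.7, 3.1]
opening: 0.215
grasp_force: 30.0
```

```bash
python3 -m jog '0 0 -10 0 0 0 10;0 0 -30 0 0 0 10;0 0 -40 0 0 0 10;0 0 -45 0 0 0 10;0 0 -35 0 0 0 10;25 15 0 0 0 0 10;50 30 0 0 0 0 10;50 30 0 0 0 0 10;50 30 0 0 0 0 10;50 30 0 0 0 0 10;40 22 0 0 0 0 10;13 5 0 0 0 0 10'|grep pos;python3 -m jog '0 0 0 0 0 0 10;0 0 0 0 0 0 10'
python3 - <<'E'
from h import *
c=save('wrist','w8.png')
E
```

```text
position: [0.5201, -0.0771, 0.1903]
time_s: 41.35
position: [0.5201, -0.081, 0.1901]
tcp_rot: [[-0.24, 0.971, 0.0], [0.971, 0.24, -0.001], [-0.001, 0.0, -1.0]]
force: [-0.0, -0.7, 0.0]
opening: 0.212
grasp_force: 30.0
```

View pics/w8.png

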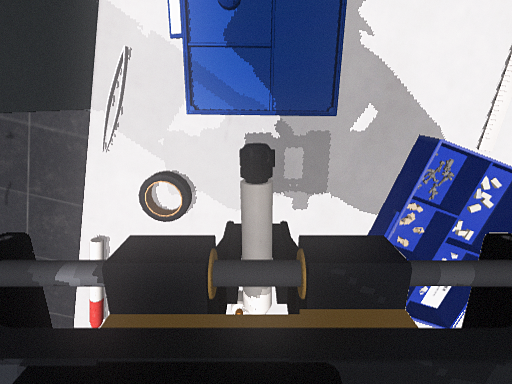

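Blue tray's near edge runs from corner (186,114) to (337,116), and its divider meets that edge at (271,115). The sleeve is held straight, and the black tape is at (165,196).

```bash
python3 - <<'E'
from h import *
c=capture('wrist')
a,b=[ray(c,p,.011)[:2]*1000 for p in((186,114.5),(337.5,116))]
th=np.arctan2(*(b-a)[::-1]);print(a,b,np.linalg.norm(b-a),np.degrees(th))
for t in(th,np.radians(13.2)):
    R=np.array([[np.cos(t),-np.sin(t)],[np.sin(t),np.cos(t)]]);o=(a+b)/2+R@[0,77.5]
    print('origin',o,'long',o+R@[43.5,0],'post',o+R@[-33.5,32.5])
print([d['at'] for d in place_of('wrist','black_tape')],rect('wrist','black_tape',.018,c))
print([d['at'] for d in place_of('top','blue_tray')])
E
```

```text
[430.93724553 -33.66065414] [588.42875461   3.63810651] 161.84799342880353 13.323890554619158
origin [491.82269863  60.40264819] long [534.15180324  70.42746255] post [451.73461884  84.30758196]
origin [491.98580764  60.44109116] long [534.33648991  70.37435401] post [451.94951111  84.43265135]
[[0.4216, -0.1319, -0.0019]] [(0.91, [425.0, -128.0, 62.0, 55.7, 55.7], 'pca', 63.1, [424.5, -127.7])]
[[0.4921, 0.0628, -0.0035]]
```

```bash
python3 -m jog '45 16 0 0 0 0.012 10;55 19 0 0 0 0 10;43 15 0 0 0 0 10;0 0 0 0 0 0 10;0 0 40 0 0 0 10;0 0 45 0 0 0 10;0 0 35 0 0 0 10;0 0 20 0 0 0 10;0 0 8 0 0 0 10;0 0 2 0 0 0 10;0 0 0 0 0 0 10;0 0 0 0 0 0 10'|grep -E 'pos|force';python3 -m jog '0 0 2 0 0 0 10;0 0 1.5 0 0 0 10;0 0 1.5 0 0 0 10;0 0 1 0 0 0 10;0 0 0 0 0 0 10;0 0 0 0 0 0 10'|grep -E 'pos|force';python3 -m jog '0 0 1 0 0 0 10;0 0 0.5 0 0 0 10;0 0 0 0 0 0 10;0 0 0 0 0 0 10'|grep -E 'pos|force'
```

```text
position: [0.536, 0.0709, 0.0409]
force: [-0.3, 0.6, -0.6]
grasp_force: 30.0
position: [0.5353, 0.0711, 0.034]
force: [0.0, -0.2, 0.2]
grasp_force: 30.0
position: [0.5355, 0.071, 0.0333]
force: [-1.8, -0.7, 4.8]
grasp_force: 30.0
```

```bash
python3 -m jog '0 0 0 0 0 0 24;0 0 0 0 0 0 32;0 0 0 0 0 0 40;0 0 -4 0 0 0 40;0 0 -15 0 0 0 40;0 0 -40 0 0 0 40;0 0 -50 0 0 0 40;0 0 -50 0 0 0 40;-30 -28 0 0 0 0 87;-45 -41 0 0 0 0 87;-45 -41 0 0 0 0 87;-30 -27 0 0 0 0 87'|grep pos;python3 -m jog '-19 -17 0 0 0 0 87;0 0 0 0 0 0 87;0 0 0 0 0 0 87'
python3 - <<'E'
from h import *
c=save('wrist','w9.png')
print([d['at'] for d in place_of('wrist','black_tape')],rect('wrist','black_tape',.018,c))
E
```

```text
position: [0.4352, -0.1081, 0.1927]
time_s: 46.22
position: [0.4246, -0.1285, 0.1921]
tcp_rot: [[-0.23, 0.973, 0.001], [0.973, 0.23, -0.0], [-0.0, 0.001, -1.0]]
force: [0.6, 0.5, -0.1]
opening: 0.996
grasp_force: 0.0
[[0.4203, -0.1336, -0.0001], [0.4197, -0.2525, 0.0052]] [(0.57, [422.7, -129.1, 58.0, 57.8, 58.0], 'pca', 107.3, [422.8, -129.0])]
```

View pics/w9.png

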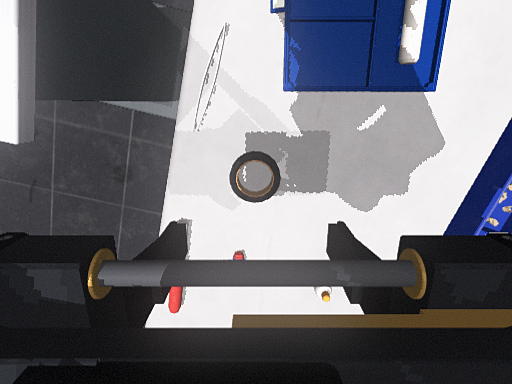

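Black tape is at (255,177), below the jaws and clear; the sleeve shows in the blue long bay at (412,30).

```bash
python3 -m jog '-1 -2 0 0 0 0 87;0 0 40 0 0 0 87;0 0 50 0 0 0 87;0 0 42 0 0 0 87;0 0 20 0 0 0 87;0 0 8 0 0 0 80;0 0 0 0 0 0 72;0 0 0 0 0 0 66;0 0 0 0 0 0 60;0 0 0 0 0 0 54;0 0 0 0 0 0 48;0 0 0 0 0 0 46'; python3 -m jog '0 0 0 0 0 0 46;0 0 0 0 0 0 46;0 0 0 0 0 0 46'
```

```text
time_s: 47.88
position: [0.423, -0.1305, 0.0322]
tcp_rot: [[-0.23, 0.973, 0.001], [0.973, 0.23, -0.001], [-0.001, 0.001, -1.0]]
force: [0.6, -0.5, 6.6]
opening: 0.661
grasp_force: 30.0
time_s: 48.25
position: [0.423, -0.1305, 0.0322]
tcp_rot: [[-0.23, 0.973, 0.001], [0.973, 0.23, -0.001], [-0.001, 0.001, -1.0]]
force: [-0.1, -0.4, 6.0]
opening: 0.661
grasp_force: 30.0
```

```bash
python3 -m jog '0 0 -10 0 0 0 46;0 0 -40 0 0 0 46;0 0 -50 0 0 0 46;25 10 0 0 0 0 46;50 19 0 0 0 0 46;50 19 0 0 0 0 46;50 19 0 0 0 0 46;28 11 0 0 0 0 46;0 0 0 0 0 0 46;0 0 35 0 0 0 46;0 0 20 0 0 0 46;0 0 0 0 0 0 46'|grep -E 'pos|force';python3 -m jog '0 0 15 0 0 0 46;0 0 12 0 0 0 46;0 0 8 0 0 0 46;0 0 2 0 0 0 46;0 0 0 0 0 0 46;0 0 2 0 0 0 46;0 0 1 0 0 0 46;0 0 0 0 0 0 46;0 0 0 0 0 0 46'|grep -E 'pos|force'; python3 -m jog '0 0 1 0 0 0 46;0 0 1 0 0 0 46;0 0 0 0 0 0 46;0 0 0 0 0 0 46'|grep -E 'pos|force'
```

```text
position: [0.4507, 0.0843, 0.0757]
force: [0.0, 0.7, -1.2]
grasp_force: 30.0
position: [0.4519, 0.0852, 0.0366]
force: [-0.9, 0.7, -1.3]
grasp_force: 30.0
position: [0.4519, 0.0852, 0.0352]
force: [-1.0, -1.5, 7.1]
grasp_force: 30.0
```

Contact at 35.2 mm, 3 mm above the pick height, so the tape is on the floor. Release, lift and look.

```bash
python3 -m jog '0 0 0 0 0 0 62;0 0 0 0 0 0 68;0 0 0 0 0 0 68;0 0 -4 0 0 0 68;0 0 -15 0 0 0 68;0 0 -40 0 0 0 68;-10 0 -50 0 0 0 68;-30 10 -50 0 0 0 68;-40 10 0 0 0 0 68;-20 10 0 0 0 0 68;0 0 0 0 0 0 68;0 0 0 0 0 0 68'|grep -E 'time|pos|open'
python3 - <<'E'
from h import *
c=save('wrist','w10.png'); t=save('top','top2.png')
i=cv2.imread('pics/top2.png')[140:265,80:380]; j=cv2.resize(i,None,fx=2,fy=2,interpolation=0)
w=cv2.imread('pics/w10.png'); f=np.zeros((384+250,600,3),np.uint8)[:600]; f[:340,:512]=w[:340]; f[345:595,:600]=j; cv2.imwrite('pics/fin.png',f)
E
```

```text
time_s: 52.88
position: [0.5024, -0.0041, 0.1926]
opening: 0.783
```

View pics/fin.png

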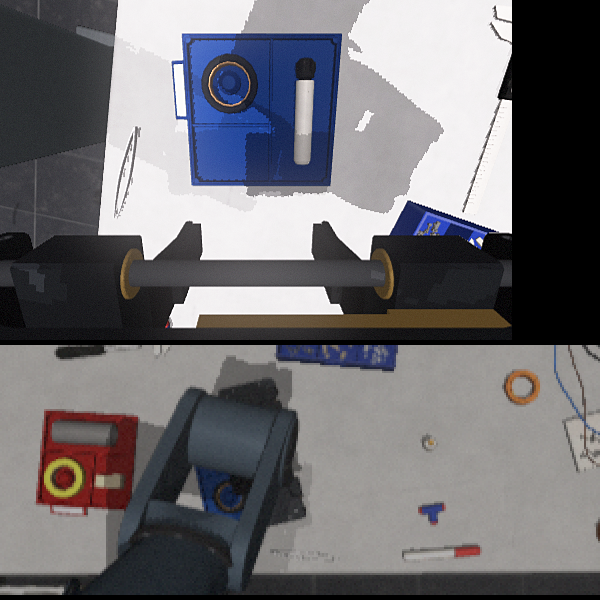

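Blue tray: black tape over the post (230,83), sleeve in the long bay (304,110), small bay empty. The red kit is intact and the glue bottle and tee have not moved, so I'm handing in.

```bash
python3 -c "
from rig import *
print(hand_in())"
```

```text
the job is handed in; nothing more can be done
None
```

I made up both kits as asked and handed the job in at about 53 s; the final pictures show every part in its bay, with the glue bottle and tee fitting where they stood.

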